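# Nest the red pastry cutters in their tin and put the lid on

### The job

Put the red pastry cutters away in the green tin, nested one inside another around its middle and standing flat on its floor: the smallest first, then the medium one around it, then the large one around both. Then put the wooden lid on the tin so that it sits fully home. Leave the blue cutters, which belong to another set, where they are.

Things in the scene. Friction and masses are not known exactly. Their poses are not given: they have to be found in the camera images.
- tin_floor (a point): Open round green tin, 150 mm outside diameter, 62 mm high, wall 5 mm (140 mm inside diameter); it is loose and weighs about 0.7 kg. The point is the middle of its inner floor, which is 4 mm above the worktop (the rim is 58 mm above the point); z up.
- lid_knob (a point): Round wooden lid lying right way up, 158 mm across, board 6 mm thick, about 0.22 kg; a tapered plug 8 mm deep under it (120 mm across at its foot, 130 at the board) enters the tin. The point is the centre of its dark knob (28 mm diameter, 30 high), 15 mm above the board's top, 21 above the board's underside (home: on the rim, point 79 mm above the tin's inner floor), 29 above the plug's foot; z up.
- red_small_mid (a point): Red plastic ring cutter (a plain open tube standing upright), outside diameter 26 mm, height 40 mm, wall 2.8 mm; the point is on its axis half-way up (20 mm above its underside), z along the axis. Goes in the tin first.
- red_medium_mid (a point): Red plastic ring cutter (a plain open tube standing upright), outside diameter 45 mm, height 40 mm, wall 2.8 mm; the point is on its axis half-way up (20 mm above its underside), z along the axis. Goes around the small one.
- red_large_mid (a point): Red plastic ring cutter (a plain open tube standing upright), outside diameter 64 mm, height 40 mm, wall 2.8 mm; the point is on its axis half-way up (20 mm above its underside), z along the axis. Goes around the medium one.
- blue_medium_mid (a point): Blue plastic ring cutter (a plain open tube standing upright), outside diameter 45 mm, height 40 mm, wall 2.8 mm; the point is on its axis half-way up (20 mm above its underside), z along the axis. A look-alike to be left alone.
- blue_large_mid (a point): Blue plastic ring cutter (a plain open tube standing upright), outside diameter 64 mm, height 40 mm, wall 2.8 mm; the point is on its axis half-way up (20 mm above its underside), z along the axis. A look-alike to be left alone.
Not all that is in view belongs to the job. Leave any yellow look-alike of the part that bears red_large_mid alone.

How it is judged:
By the outcome, as a careful person would: the job done as asked, in the order asked, and still so for the second after the job is handed in, with the robot touching nothing.
It also fails if it takes over 102 s, if anything falls off the work surface, if the arm or the gripper's body presses on something with over 40 N, if the wrist force passes 120 N, or if a joint passes its speed limit or range.

### The arm

A 6-joint arm with a two-finger parallel gripper is mounted at the origin on the work surface. World frame = base frame: x ahead of the robot, y to its left, z up, the work surface at z = 0. Lengths are in m, angles in rad, forces in N, time in s.
With the tool pointing down it reaches from about 0.425 to 0.95 m from the base axis. Payload 3.5 kg.
Tool frame: the origin (TCP) lies at the very end of the fingers, on their centre line; the grasp point (between the pads) lies 19 mm behind it; z points along the fingers, y is the line along which they close (so a half turn about z gives the same grasp; the last joint's range is limited). The gripper opens to 85 mm and grips with 20 to 120 N. Pads are 22 mm wide; open, the fingers measure 114 mm over their backs; the gripper's body (76 mm by 85 mm) begins 54 mm behind the grasp point. The pads swing forward as they close: fully open they stand 13 mm farther back than shut.
Start: joints at [-1.496, 0.286, 1.577, -0, 1.279, -0.15], TCP at [0.15, -0.658, 0.231] pointing down, gripper open.
Joint ranges: [-2.77, 2.77], [-0.9, 2.22], [0.21, 2.48], [-1.53, 4.67], [0.24, 2.81], [-2.84, 2.84]. Speed limits (rad/s): [2.79, 2.79, 3.14, 3.14, 3.14, 3.14].

### API

Orientations are given as a unit quaternion [x, y, z, w].
In Python, from plant import ctrl gives the robot as it stands.
- The arm moves only by the tool carry_out, never from a script. Its argument "deltas" is one flat list of numbers, 6 for each row, row after row: the shift along the tool's x, y, z in m, then the turn, a rotation vector about the tool's x, y, z in rad. A call has 1 to 5 rows; each row is the pose to reach, as a shift and turn from the pose commanded when the call began, along the tool's axes at that moment; what a row does not reach only later rows make up. A row lasts 1/8 s, in which the tool goes at most 62.5 mm and 10.7 degrees, less where a joint would pass 70% of its speed; a pose out of reach is approached as far as the arm can. A call with a gripper value outside its range is refused whole. "grip" is the opening in per cent of the stroke, from 0 (shut) to 100 (fully open), set as the call begins (left out, the last holds). The fingers move at their own pace and stop on an object; "grip_force" is the grip in N (left out, the last holds). Time passes only in rows, so rows that repeat a pose let the fingers close. It gives the time, the measured TCP pose, the force, the opening and the grip force at its end, in the units of the state.
- ctrl.get_state(): the state, without advancing time (a new reading comes with each control period).
- ctrl.read_camera(name): name is "scene" or "top"; returns (picture, depth): 400x640x3 uint8, red, green, blue; 400x640 float32, m along the optical axis (not along the pixel's ray), 0 where there is no reading.
- ctrl.camera_model(name): a dict with "intrinsics" (3x3 intrinsics, pixels), "k1" (the pictures are not rectified: a ray, as slopes to the right and down, at radius r is drawn at 1 + k1 r^2 times it, then the intrinsics apply), "extrinsics" (4x4, takes a point from world to camera coordinates). Camera axes: x right, y down, z forward; pixel columns grow to the right and rows downward; lengths in m; the calibration is good to about 2 mm. A picture is of the moment at which its call begins. camera_model takes no time and is no camera call.
- ctrl.sign_off(): hands the job in; it is judged then, once.
Trained networks look in the newest picture that a camera, given by its name, has taken for a name from the list of things; names that differ only in an ending like _2 or _b are one class to them, and where a whole thing is asked for, a point or a joint stands for the part that bears it (a point fixed in the world has none). Each returns a list of dicts, best first, with "score" (0 to 1); they miss things now and then, are a little off and sometimes report something else, mostly with a low value. They report only what shows in the picture. A call takes as long as a camera call. They do not tell look-alikes from the thing itself.
- ctrl.find_in(camera, query): "uv" ([column, row] in pixels, amid what is visible of it).
The state is a dict: "time": time; "qpos": joint angles; "dq": joint speeds; "joint_efforts": joint torques, N m; "eef_pos": TCP position; "tcp_rot": TCP orientation; "contact_force": force on the tool from outside, world axes, zero at the start; "wrist_torque": the same for the moment, N m; "opening": opening from 0.0 (shut) to 1.0 (fully open); "finger_force": force on a finger pad.
Only numpy, scipy, OpenCV 4.12 (cv2) and the standard library are available. Lean on these libraries where they do the work, as an engineer would, in place of code of your own. Each camera call takes 0.05 s, during which the arm holds its last target. There are 200 camera calls.

## Working session

There is one attempt and no reset: what is moved stays moved. The work goes in short steps, Python scripts to look and compute and a tool call to move; the robot and the scene stay as the last step left them, time stands still between calls to the robot, and variables do not carry over. Pictures are saved under pics/ and viewed, at most 14 in all, crops included, and the job is handed in when it is done.

Besides the shell and the picture viewer there is one more tool, called after "Emit:" as name(argument=value, ...), one argument or row to a line, values as JSON. carry_out: Moves the arm, as the interface text tells. Its arguments: {"type":"object","properties":{"deltas":{"type":"array"},"grip":{"type":"number"},"grip_force":{"type":"number"}},"required":["deltas"]}

```bash
ls; mkdir -p pics
cat > h.py <<'E'
import numpy as np, cv2
from plant import ctrl
def pix2w(cam,u,v,z):
    "pixel -> world on plane height z"
    m=ctrl.camera_model(cam);K=np.array(m["intrinsics"]);E=np.array(m["extrinsics"])
    u=np.atleast_1d(u).astype(float);v=np.atleast_1d(v).astype(float)
    d=np.c_[(u-K[0,2])/K[0,0],(v-K[1,2])/K[1,1]];s=d.copy()
    for _ in range(20): s=d/(1+m["k1"]*(s**2).sum(1,keepdims=True))
    R=E[:3,:3];c=-R.T@E[:3,3];r=np.c_[s,np.ones(len(s))]@R
    return c+r*((z-c[2])/r[:,2])[:,None]
def w2pix(cam,p):
    m=ctrl.camera_model(cam);K=np.array(m["intrinsics"]);E=np.array(m["extrinsics"])
    q=E[:3,:3]@np.array(p)+E[:3,3];s=q[:2]/q[2];s=s*(1+m["k1"]*(s@s));return K[:2,:2]@s+K[:2,2]
def cloud(cam,depth):
    m=ctrl.camera_model(cam);E=np.array(m["extrinsics"]);K=np.array(m["intrinsics"])
    v,u=np.mgrid[:400,:640];d=np.c_[(u.ravel()-K[0,2])/K[0,0],(v.ravel()-K[1,2])/K[1,1]];s=d.copy()
    for _ in range(20): s=d/(1+m["k1"]*(s**2).sum(1,keepdims=True))
    p=np.c_[s,np.ones(len(s))]*depth.ravel()[:,None]
    return ((p-E[:3,3])@E[:3,:3]).reshape(400,640,3)
E
python3 - <<'E'
from h import *
for c in("top","scene"):
    p,d=ctrl.read_camera(c);cv2.imwrite(f"pics/{c}0.png",p[:,:,::-1]);np.savez(f"{c}0.npz",p=p,d=d)
    m=ctrl.camera_model(c);E=np.array(m["extrinsics"]);print(c,m["intrinsics"],m["k1"],-E[:3,:3].T@E[:3,3],E[:3,:3].round(2).tolist())
for c in("top","scene"):
  for q in"tin_floor lid_knob red_small_mid red_medium_mid red_large_mid".split():
    print(c,q,[(np.round(r["uv"]).tolist(),round(r["score"],2)) for r in ctrl.find_in(c,q)[:4]])
print(ctrl.get_state())
E
```

```text
pics
top [[405.80661184   0.         318.55579724]
 [  0.         405.80661184 205.42746534]
 [  0.           0.           1.        ]] -0.0007360489783853027 [0.35865423 0.02147755 1.07887765] [[0.03, -1.0, 0.02], [-0.98, -0.03, -0.18], [0.18, -0.01, -0.98]]
scene [[440.95315378   0.         320.45868501]
 [  0.         440.95315378 199.78376631]
 [  0.           0.           1.        ]] -0.03042176529383137 [1.06779195 0.22827609 0.87968049] [[-0.4, 0.92, 0.01], [0.75, 0.33, -0.57], [-0.53, -0.22, -0.82]]
top tin_floor [([371.0, 241.0], 0.85), ([332.0, 149.0], 0.64)]
top lid_knob [([276.0, 245.0], 0.95)]
top red_small_mid [([273.0, 158.0], 0.51), ([445.0, 225.0], 0.48)]
top red_medium_mid [([195.0, 226.0], 0.69), ([272.0, 159.0], 0.38)]
top red_large_mid [([457.0, 176.0], 0.77), ([445.0, 223.0], 0.65), ([194.0, 220.0], 0.64)]
scene tin_floor []
scene lid_knob [([383.0, 199.0], 0.87)]
scene red_small_mid [([356.0, 276.0], 0.71)]
scene red_medium_mid [([458.0, 237.0], 0.58)]
scene red_large_mid [([213.0, 154.0], 0.84), ([174.0, 180.0], 0.69)]
{'time': 0.6, 'qpos': array([-1.49597744e+00,  2.86261884e-01,  1.57665896e+00, -1.31099251e-05,
        1.27858814e+00, -1.49991422e-01]), 'dq': array([1.15238714e-03, 2.96087851e-04, 6.13693204e-05, 2.86663469e-04,
       3.26027880e-04, 6.03614337e-05]), 'joint_efforts': array([-7.92990468e-04, -4.05666518e+01, -2.92740852e+01, -2.21506061e-04,
        6.35742908e-04,  3.15761667e-06]), 'eef_pos': array([ 0.15050387, -0.65801386,  0.23137256]), 'tcp_rot': array([ 9.93688977e-01,  1.12170476e-01, -7.84466988e-06,  4.15662416e-05]), 'contact_force': array([-0.43622064,  0.64982174,  0.31728916]), 'wrist_torque': array([-0.00599866,  0.02464555, -0.02449631]), 'finger_force': 0.0, 'opening': 0.996850245190348}
```

View pics/top0.png

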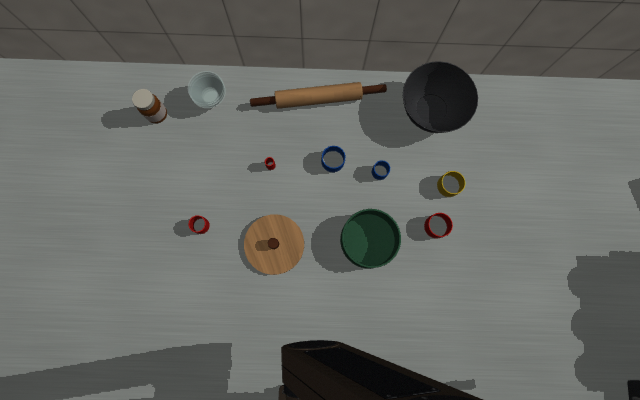

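View pics/scene0.png

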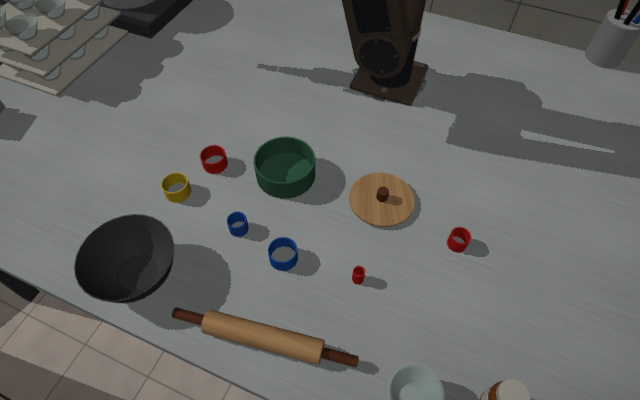

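The top view shows the red rings: small at (270,163), medium at (199,225), large at (438,225). It also shows blue rings at (333,158) and (381,170), a yellow look-alike at (452,183), the tin at (371,239) and the lid knob at (273,243). The scene view agrees: red large at (213,158), medium at (459,240), small at (358,275).

Could be taken for the wanted things: blue medium (381,170), blue large (333,158) and yellow (452,183). I choose by red colour and size.

```bash
cat >> h.py <<'E'
from scipy.optimize import least_squares
def fitc(P,r,pct=None):
    f=lambda c:np.hypot(P[:,0]-c[0],P[:,1]-c[1])-r
    return least_squares(f,np.median(P[:,:2],0),loss="soft_l1",f_scale=.002)
def mask(p,col):
    h=cv2.cvtColor(p,cv2.COLOR_RGB2HSV);H,S,V=h[...,0],h[...,1],h[...,2]
    if col=="red": m=((H<6)|(H>174))&(S>150)&(V>70)
    if col=="green": m=(H>55)&(H<95)&(S>90)
    if col=="blue": m=(H>100)&(H<125)&(S>150)
    return m.astype(np.uint8)
def blobs(m,amin=25):
    n,l,s,c=cv2.connectedComponentsWithStats(m)
    return [(l==i,s[i],c[i]) for i in range(1,n) if s[i][4]>amin]
E
cat > meas.py <<'E'
from h import *
for c in("top","scene"):
    z=np.load(f"{c}0.npz");p,d=z["p"],z["d"];C=cloud(c,d)
    for col in("red","green","blue"):
        for b,s,ce in blobs(mask(p,col)):
            P=C[b&(d>0)];z0=np.percentile(P[:,2],95) if len(P) else np.nan
            T=P[P[:,2]>z0-.006]
            print(c,col,ce.round(),s[4],"ztop",z0.round(3),"mid",((T.max(0)+T.min(0))/2).round(4),"size",np.ptp(T,0).round(3),)
            # silhouette upper rim via minEnclosing of pixels projected onto ztop plane
            v,u=np.nonzero(b);h=.062 if col=="green" else .04
            W=pix2w(c,u,v,h)[:,:2].astype(np.float32);print("   enc",W.min(0).round(4),W.max(0).round(4))
E
python3 meas.py
python3 - <<'E'
import cv2
p=cv2.imread("pics/top0.png")[130:290,170:480]
cv2.imwrite("pics/crop0.png",cv2.resize(p,(775,400),interpolation=2))
E
```

```text
top red [270. 163.] 40 ztop 0.044 mid [0.661  0.1437 0.041 ] size [0.025 0.022 0.006]
   enc [0.6431 0.13  ] [0.6729 0.1548]
top red [439. 217.] 38 ztop 0.044 mid [ 0.5195 -0.3051  0.041 ] size [0.033 0.062 0.006]
   enc [ 0.5035 -0.3357] [ 0.5362 -0.2754]
top red [199. 224.] 138 ztop 0.043 mid [0.4884 0.3211 0.0412] size [0.042 0.044 0.008]
   enc [0.4677 0.2913] [0.5094 0.3431]
top red [441. 232.] 36 ztop 0.045 mid [ 0.4903 -0.3069  0.0427] size [0.03  0.062 0.007]
   enc [ 0.4756 -0.3379] [ 0.5053 -0.2778]
top green [370. 238.] 2762 ztop 0.063 mid [ 0.4642 -0.1245  0.0626] size [0.147 0.147 0.011]
   enc [ 0.3905 -0.1977] [ 0.5375 -0.0488]
top blue [333. 158.] 215 ztop 0.043 mid [ 0.6784 -0.0253  0.0414] size [0.062 0.059 0.008]
   enc [ 0.6397 -0.0548] [0.7093 0.0042]
top blue [381. 169.] 151 ztop 0.043 mid [ 0.6515 -0.1536  0.0411] size [0.042 0.042 0.009]
   enc [ 0.6245 -0.1746] [ 0.6718 -0.1294]
scene red [213. 159.] 419 ztop 0.04 mid [ 0.5048 -0.3042  0.0387] size [0.062 0.064 0.01 ]
   enc [ 0.475  -0.3349] [ 0.5569 -0.2551]
scene red [458. 239.] 374 ztop 0.041 mid [0.4883 0.3213 0.0389] size [0.043 0.042 0.008]
   enc [0.4669 0.2975] [0.5333 0.3426]
scene red [358. 275.] 181 ztop 0.041 mid [0.6605 0.1447 0.0384] size [0.025 0.024 0.007]
   enc [0.6477 0.133 ] [0.6882 0.159 ]
scene green [285. 167.] 3018 ztop 0.062 mid [ 0.4638 -0.1224  0.0608] size [0.147 0.146 0.01 ]
   enc [ 0.3909 -0.1956] [ 0.5712 -0.0323]
scene blue [637.  20.] 34 ztop 0.161 mid [-0.3678  0.6256  0.1603] size [0.013 0.008 0.01 ]
   enc [-0.6233  0.6749] [-0.5649  0.6944]
scene blue [237. 224.] 345 ztop 0.04 mid [ 0.6501 -0.1531  0.0385] size [0.044 0.043 0.008]
   enc [ 0.6296 -0.1737] [ 0.6876 -0.1164]
scene blue [283. 253.] 505 ztop 0.041 mid [ 0.6775 -0.0244  0.0393] size [0.063 0.062 0.008]
   enc [ 0.6469 -0.0556] [0.7228 0.0157]
```

View pics/crop0.png

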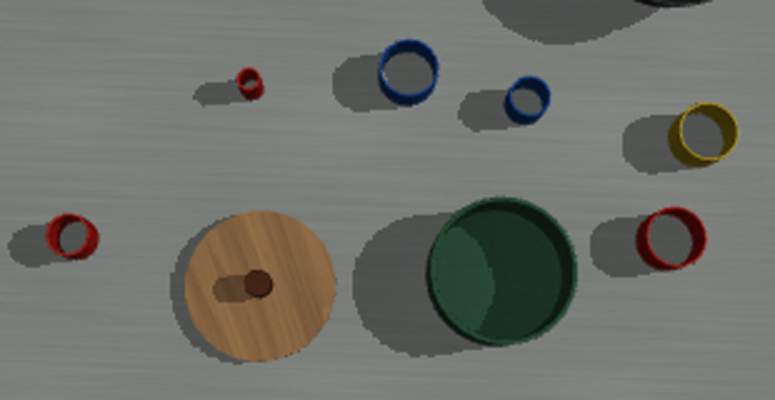

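Chosen positions, with both cameras agreeing to about 1 mm:

| Thing | x (m) | y (m) |
|---|---|---|
| Small | 0.661 | 0.144 |
| Medium | 0.488 | 0.321 |
| Large | 0.505 | -0.3045 |
| Tin | 0.464 | -0.1235 |

The crop confirms the three red rings stand clear of the blue and yellow ones. First I align the tool with the world axes and move inward.

Emit:
carry_out(
  deltas=[0.056,-0.018,0,0,0,0.045,0.111,-0.036,0,0,0,0.09,0.166,-0.054,0,0,0,0.135,0.222,-0.072,0,0,0,0.18,0.277,-0.0905,0,0,0,0.2248],
  grip=100,
  grip_force=30,
)

```text
time: 1.23
eef_pos: [0.4019, -0.507, 0.2316]
tcp_rot: [1.0, -0.001, 0.0, 0.0]
contact_force: [0.2, -0.3, 0.4]
opening: 1.0
finger_force: 0.0
```

Emit:
carry_out(
  deltas=[0.0216,-0.0542,0,0,0,0,0.0432,-0.1084,0,0,0,0,0.0648,-0.1626,0,0,0,0,0.0864,-0.2168,0,0,0,0,0.108,-0.271,0,0,0,0],
)

```text
time: 1.85
eef_pos: [0.5089, -0.2353, 0.2317]
tcp_rot: [1.0, -0.0, 0.0, 0.0]
contact_force: [0.7, 0.0, -0.8]
opening: 0.998
finger_force: 0.0
```

Emit:
carry_out(
  deltas=[0.0216,-0.0542,0,0,0,0,0.0432,-0.1084,0,0,0,0,0.0648,-0.1626,0,0,0,0,0.0864,-0.2168,0,0,0,0,0.108,-0.271,0,0,0,0],
)

```text
time: 2.48
eef_pos: [0.617, 0.0358, 0.2317]
tcp_rot: [1.0, 0.0, 0.0, 0.0]
contact_force: [0.9, -0.2, -0.1]
opening: 0.999
finger_force: 0.0
```

Emit:
carry_out(
  deltas=[0.0215,-0.0545,0.01,0,0,0,0.043,-0.109,0.03,0,0,0,0.043,-0.109,0.08,0,0,0,0.043,-0.109,0.13,0,0,0,0.043,-0.109,0.13,0,0,0],
)

```text
time: 3.1
eef_pos: [0.6554, 0.1429, 0.0956]
tcp_rot: [1.0, 0.0, -0.006, 0.0]
contact_force: [-0.8, 1.0, 0.3]
opening: 1.004
finger_force: 0.0
```

Emit:
carry_out(
  deltas=[0,0,0,0,0,0,0,0,0,0,0,0],
)

```text
time: 3.35
eef_pos: [0.6616, 0.1429, 0.1052]
tcp_rot: [1.0, -0.0, 0.003, -0.0]
contact_force: [0.0, 0.2, 0.8]
opening: 1.003
finger_force: 0.0
```

Run:
```python
from h import *
p,d=ctrl.read_camera("scene");cv2.imwrite("pics/s1.png",cv2.resize(p[150:330,250:490],(800,600))[:,:,::-1])
C=cloud("scene",d)
for b,s,ce in blobs(mask(p,"red")):
    P=C[b&(d>0)];print(ce,P.min(0).round(3),P.max(0).round(3))
print(ctrl.get_state()["eef_pos"])
```

```text
[213.39555556 158.98888889] [ 0.472 -0.339 -0.003] [ 0.538 -0.274  0.043]
[458.30376344 239.19892473] [0.465 0.3   0.   ] [0.51  0.343 0.043]
[357.95604396 274.61538462] [ 0.647  0.133 -0.001] [0.672 0.157 0.043]
[0.66134283 0.14286351 0.10487506]
```

View pics/s1.png

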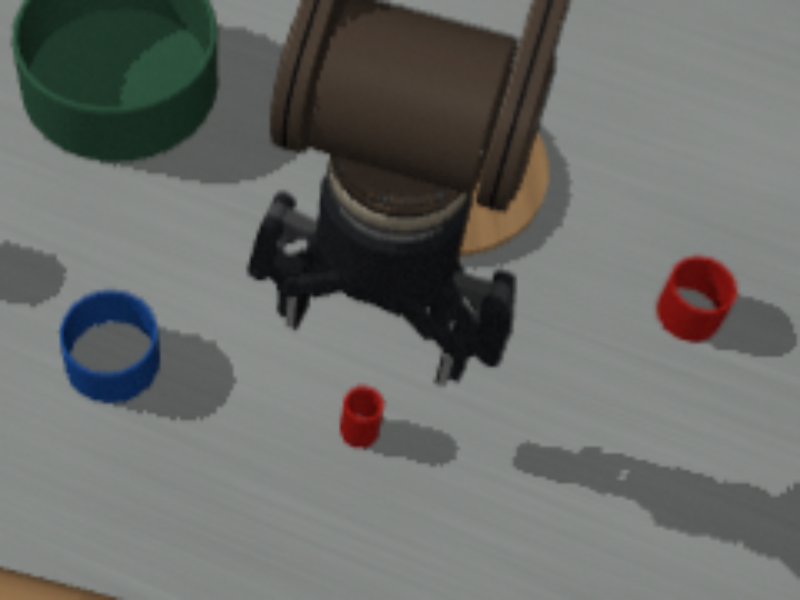

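The picture shows the open gripper straddling the small red ring at crop (362,415), with both neighbours clear. I descend and grip.

Emit:
carry_out(
  deltas=[0,0,0.015,0,0,0,0,0,0.04,0,0,0,0,0,0.065,0,0,0,0,0,0.083,0,0,0,0,0,0.0905,0,0,0],
)

```text
time: 4.03
eef_pos: [0.6585, 0.1429, 0.0091]
tcp_rot: [1.0, -0.0, -0.001, 0.0]
contact_force: [1.3, -0.4, -1.2]
opening: 0.998
finger_force: 0.0
```

Emit:
carry_out(
  deltas=[0,0,0,0,0,0,0,0,0,0,0,0,0,0,0,0,0,0,0,0,0,0,0,0,0,0,0,0,0,0],
  grip=0,
)

```text
time: 4.65
eef_pos: [0.6602, 0.143, 0.012]
tcp_rot: [1.0, -0.0, 0.001, -0.0]
contact_force: [0.0, -0.3, 3.2]
opening: 0.288
finger_force: 29.7
```

Emit:
carry_out(
  deltas=[0,0,0,0,0,0,0,0,0,0,0,0,0,0,0,0,0,0],
)

```text
time: 5.03
eef_pos: [0.6602, 0.143, 0.012]
tcp_rot: [1.0, -0.0, 0.001, -0.0]
contact_force: [-0.4, -0.9, 5.2]
opening: 0.286
finger_force: 29.9
```

Emit:
carry_out(
  deltas=[0,0,-0.015,0,0,0,0,0,-0.045,0,0,0,0,0,-0.08,0,0,0,-0.01,0.0135,-0.11,0,0,0,-0.035,0.0475,-0.12,0,0,0],
)

```text
time: 5.65
eef_pos: [0.6258, 0.0959, 0.1342]
tcp_rot: [1.0, 0.001, 0.003, -0.0]
contact_force: [0.1, -0.7, 0.5]
opening: 0.286
finger_force: 29.5
```

Emit:
carry_out(
  deltas=[-0.035,0.0475,0,0,0,0,-0.07,0.095,0,0,0,0,-0.105,0.1425,0,0,0,0,-0.135,0.1835,0,0,0,0,-0.152,0.207,0,0,0,0],
)

```text
time: 6.28
eef_pos: [0.4705, -0.1128, 0.1309]
tcp_rot: [1.0, -0.001, -0.0, -0.0]
contact_force: [0.5, 0.1, 0.1]
opening: 0.291
finger_force: 29.5
```

Emit:
carry_out(
  deltas=[-0.01,0.013,0.015,0,0,0,-0.01,0.013,0.04,0,0,0,-0.01,0.013,0.055,0,0,0,-0.01,0.013,0.06,0,0,0,-0.01,0.013,0.06,0,0,0],
)

```text
time: 6.9
eef_pos: [0.4625, -0.1241, 0.0705]
tcp_rot: [1.0, 0.0, -0.0, -0.0]
contact_force: [0.2, 0.7, 0.3]
opening: 0.289
finger_force: 29.5
```

Emit:
carry_out(
  deltas=[0.001,0,0.015,0,0,0,0.001,0,0.035,0,0,0,0.001,0,0.048,0,0,0,0.001,0,0.054,0,0,0,0.001,0,0.056,0,0,0],
)

```text
time: 7.52
eef_pos: [0.4631, -0.1243, 0.0158]
tcp_rot: [1.0, 0.0, -0.002, -0.001]
contact_force: [-7.6, 3.8, 17.6]
opening: 0.289
finger_force: 31.2
```

Emit:
carry_out(
  deltas=[0,0,0,0,0,0,0,0,0,0,0,0],
)

```text
time: 7.78
eef_pos: [0.4631, -0.1243, 0.016]
tcp_rot: [1.0, 0.0, -0.001, -0.0]
contact_force: [-5.0, 3.1, 8.5]
opening: 0.288
finger_force: 30.3
```

Emit:
carry_out(
  deltas=[0,0,0,0,0,0,0,0,0,0,0,0,0,0,0,0,0,0,0,0,0,0,0,0],
  grip=65,
)

```text
time: 8.28
eef_pos: [0.4634, -0.1245, 0.0148]
tcp_rot: [1.0, -0.0, 0.0, 0.0]
contact_force: [-0.2, 0.1, -0.1]
opening: 0.648
finger_force: 0.0
```

Emit:
carry_out(
  deltas=[0,0,-0.015,0,0,0,0,0,-0.045,0,0,0,0,0,-0.08,0,0,0,0,0,-0.105,0,0,0,0,0,-0.115,0,0,0],
)

```text
time: 8.9
eef_pos: [0.4645, -0.1251, 0.1326]
tcp_rot: [1.0, 0.0, 0.002, 0.001]
contact_force: [-0.0, 0.2, -0.2]
opening: 0.65
finger_force: 0.0
```

Emit:
carry_out(
  deltas=[0.002,-0.03,0,0,0,0,0.005,-0.085,0,0,0,0,0.008,-0.145,0,0,0,0,0.011,-0.205,0,0,0,0,0.014,-0.265,0,0,0,0],
  grip=100,
)

```text
time: 9.52
eef_pos: [0.4768, 0.1423, 0.1296]
tcp_rot: [1.0, -0.0, -0.0, 0.0]
contact_force: [1.1, -0.4, -0.3]
opening: 0.996
finger_force: 0.0
```

Emit:
carry_out(
  deltas=[0.003,-0.06,0,0,0,0,0.006,-0.115,0,0,0,0,0.0085,-0.155,0,0,0,0,0.0095,-0.175,0,0,0,0,0.0095,-0.1797,0,0,0,0],
)

```text
time: 10.15
eef_pos: [0.4865, 0.3204, 0.1293]
tcp_rot: [1.0, 0.001, -0.0, 0.0]
contact_force: [0.6, 0.8, -0.8]
opening: 1.001
finger_force: 0.0
```

Run:
```python
from h import *
for c in("top","scene"):
    p,d=ctrl.read_camera(c);C=cloud(c,d);cv2.imwrite(f"pics/{c}2.png",cv2.resize(p[180:300,320:420] if c=="top" else p[110:220,230:340],(500,500))[:,:,::-1])
    for col in("red","green"):
        for b,s,ce in blobs(mask(p,col)):
            P=C[b&(d>0)];z0=np.percentile(P[:,2],95);T=P[P[:,2]>z0-.006]
            print(c,col,ce.round(),s[4],"ztop",z0.round(3),"mid",((T.max(0)+T.min(0))/2).round(4),"size",np.ptp(T,0).round(3))
cv2.imwrite("pics/v2.png",np.hstack([cv2.imread("pics/top2.png"),cv2.imread("pics/scene2.png")])[:,:,:].copy()[::,:][::1] if 0 else cv2.resize(np.hstack([cv2.imread("pics/top2.png"),cv2.imread("pics/scene2.png")]),(800,400)))
print(ctrl.get_state()["eef_pos"])
```

```text
top red [440. 225.] 84 ztop 0.044 mid [ 0.5058 -0.3065  0.0421] size [0.061 0.063 0.008]
top red [199. 228.] 92 ztop 0.042 mid [0.4788 0.2988 0.1149] size [0.022 0.088 0.157]
top red [371. 238.] 39 ztop 0.047 mid [ 0.4636 -0.1256  0.0452] size [0.023 0.024 0.007]
top green [370. 238.] 2630 ztop 0.063 mid [ 0.4642 -0.1247  0.0626] size [0.147 0.147 0.011]
scene red [213. 159.] 444 ztop 0.039 mid [ 0.5054 -0.3049  0.0386] size [0.063 0.063 0.011]
scene red [285. 168.] 153 ztop 0.045 mid [ 0.4634 -0.1247  0.0433] size [0.025 0.024 0.009]
scene red [458. 239.] 374 ztop 0.04 mid [0.4887 0.3215 0.0386] size [0.044 0.043 0.008]
scene green [285. 167.] 2818 ztop 0.062 mid [ 0.4634 -0.1231  0.0615] size [0.148 0.147 0.011]
[0.48671325 0.31946351 0.12948482]
```

View pics/v2.png

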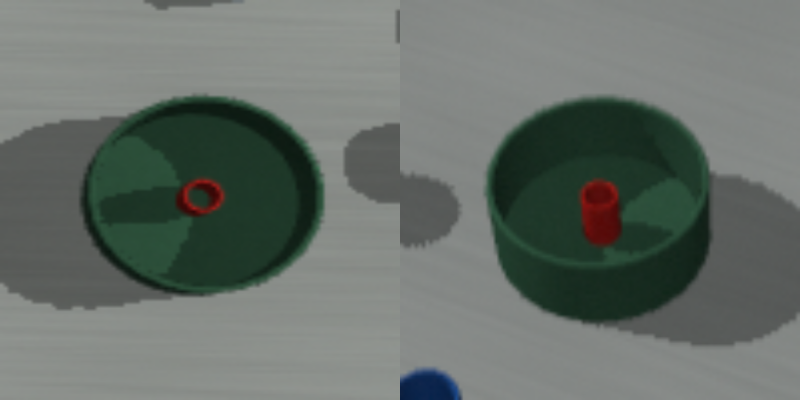

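The small ring stands upright in the middle of the tin at (0.4635, -0.125), crop (202,196). Next is the medium ring.

Emit:
carry_out(
  deltas=[0.001,-0.001,0.02,0,0,0,0.001,-0.001,0.06,0,0,0,0.001,-0.001,0.095,0,0,0,0.001,-0.001,0.113,0,0,0,0.001,-0.001,0.119,0,0,0],
)

```text
time: 10.88
eef_pos: [0.4871, 0.3202, 0.0091]
tcp_rot: [1.0, -0.0, -0.001, 0.001]
contact_force: [-0.1, -0.4, -0.4]
opening: 0.999
finger_force: 0.0
```

Emit:
carry_out(
  deltas=[0,0,0,0,0,0,0,0,0,0,0,0,0,0,0,0,0,0,0,0,0,0,0,0,0,0,0,0,0,0],
  grip=0,
)

```text
time: 11.5
eef_pos: [0.4891, 0.3217, 0.0126]
tcp_rot: [1.0, 0.0, 0.001, -0.001]
contact_force: [-0.8, -0.6, 6.1]
opening: 0.52
finger_force: 31.0
```

Emit:
carry_out(
  deltas=[0,0,-0.015,0,0,0,0,0,-0.045,0,0,0,0,0,-0.08,0,0,0,0,0,-0.107,0,0,0,0,0,-0.119,0,0,0],
)

```text
time: 12.12
eef_pos: [0.4886, 0.3216, 0.1323]
tcp_rot: [1.0, 0.0, 0.002, -0.001]
contact_force: [0.4, 0.0, -1.0]
opening: 0.52
finger_force: 30.7
```

Emit:
carry_out(
  deltas=[-0.002,0.03,0,0,0,0,-0.005,0.085,0,0,0,0,-0.008,0.145,0,0,0,0,-0.011,0.205,0,0,0,0,-0.014,0.26,0,0,0,0],
)

```text
time: 12.75
eef_pos: [0.4728, 0.0594, 0.1292]
tcp_rot: [1.0, 0.0, -0.001, -0.0]
contact_force: [0.7, 0.3, -0.4]
opening: 0.517
finger_force: 30.8
```

Emit:
carry_out(
  deltas=[-0.003,0.055,0,0,0,0,-0.006,0.11,0,0,0,0,-0.0095,0.155,0,0,0,0,-0.011,0.18,0,0,0,0,-0.0115,0.1866,0,0,0,0],
)

```text
time: 13.38
eef_pos: [0.4617, -0.1264, 0.1293]
tcp_rot: [1.0, -0.001, -0.001, -0.0]
contact_force: [-0.2, 0.1, -0.6]
opening: 0.523
finger_force: 30.8
```

Emit:
carry_out(
  deltas=[0,0,0.01,0,0,0,0,0,0.03,0,0,0,0,0,0.05,0,0,0,0,0,0.06,0,0,0,0,0,0.06,0,0,0],
)

```text
time: 14.0
eef_pos: [0.4617, -0.1243, 0.0687]
tcp_rot: [1.0, 0.001, -0.001, -0.001]
contact_force: [0.2, 0.1, 0.1]
opening: 0.523
finger_force: 30.8
```

Emit:
carry_out(
  deltas=[0,0,0,0,0,0],
)

```text
time: 14.12
eef_pos: [0.4629, -0.1253, 0.0704]
tcp_rot: [1.0, 0.0, 0.0, 0.0]
contact_force: [-0.4, -0.1, 0.2]
opening: 0.525
finger_force: 30.8
```

Emit:
carry_out(
  deltas=[0,0,0.012,0,0,0,0,0,0.03,0,0,0,0,0,0.044,0,0,0,0,0,0.052,0,0,0,0,0,0.0545,0,0,0],
)

```text
time: 14.75
eef_pos: [0.4619, -0.1253, 0.0164]
tcp_rot: [1.0, 0.0, -0.002, -0.001]
contact_force: [-9.6, 3.5, 22.8]
opening: 0.518
finger_force: 32.6
```

Emit:
carry_out(
  deltas=[0,0,0,0,0,0,0,0,0,0,0,0],
)

```text
time: 15.0
eef_pos: [0.4619, -0.1253, 0.0165]
tcp_rot: [1.0, 0.0, -0.001, -0.001]
contact_force: [-5.7, 1.6, 10.7]
opening: 0.521
finger_force: 31.7
```

Emit:
carry_out(
  deltas=[0,0,0,0,0,0,0,0,0,0,0,0,0,0,0,0,0,0,0,0,0,0,0,0],
  grip=80,
)

```text
time: 15.5
eef_pos: [0.4623, -0.1254, 0.0152]
tcp_rot: [1.0, -0.0, -0.0, -0.0]
contact_force: [-0.2, -0.3, 0.6]
opening: 0.801
finger_force: 0.0
```

Emit:
carry_out(
  deltas=[0,0,-0.015,0,0,0,0,0,-0.045,0,0,0,0,0,-0.08,0,0,0,0,0,-0.105,0,0,0,0,0,-0.115,0,0,0],
)

```text
time: 16.12
eef_pos: [0.4635, -0.126, 0.1331]
tcp_rot: [1.0, 0.0, 0.002, 0.001]
contact_force: [0.3, -0.1, 0.6]
opening: 0.802
finger_force: 0.0
```

Emit:
carry_out(
  deltas=[0.007,0.03,0,0,0,0,0.02,0.085,0,0,0,0,0.033,0.14,0,0,0,0,0.041,0.172,0,0,0,0,0.0425,0.18,0,0,0,0],
  grip=100,
)

```text
time: 16.75
eef_pos: [0.5046, -0.307, 0.1298]
tcp_rot: [1.0, -0.001, -0.0, -0.0]
contact_force: [-0.1, 1.1, 0.2]
opening: 0.998
finger_force: 0.0
```

Emit:
carry_out(
  deltas=[0,0,0.01,0,0,0,0,0,0.03,0,0,0,0,0,0.05,0,0,0,0,0,0.06,0,0,0,0,0,0.06,0,0,0],
)

```text
time: 17.38
eef_pos: [0.5041, -0.3044, 0.0687]
tcp_rot: [1.0, 0.0, -0.001, -0.001]
contact_force: [-0.3, -0.3, -0.1]
opening: 1.004
finger_force: 0.0
```

Run:
```python
from h import *
p,d=ctrl.read_camera("scene");C=cloud("scene",d);cv2.imwrite("pics/v3.png",cv2.resize(p[90:240,150:350],(800,600))[:,:,::-1])
for b,s,ce in blobs(mask(p,"red")):
    P=C[b&(d>0)];z0=np.percentile(P[:,2],95);T=P[P[:,2]>z0-.006]
    print(ce.round(),s[4],"ztop",z0.round(3),"mid",((T.max(0)+T.min(0))/2).round(4),"size",np.ptp(T,0).round(3))
print(ctrl.get_state()["eef_pos"])
```

```text
[213. 159.] 441 ztop 0.04 mid [ 0.5045 -0.3051  0.038 ] size [0.063 0.063 0.008]
[285. 167.] 334 ztop 0.046 mid [ 0.4609 -0.1253  0.0445] size [0.044 0.042 0.01 ]
[ 0.50476039 -0.30509068  0.06982069]
```

View pics/v3.png

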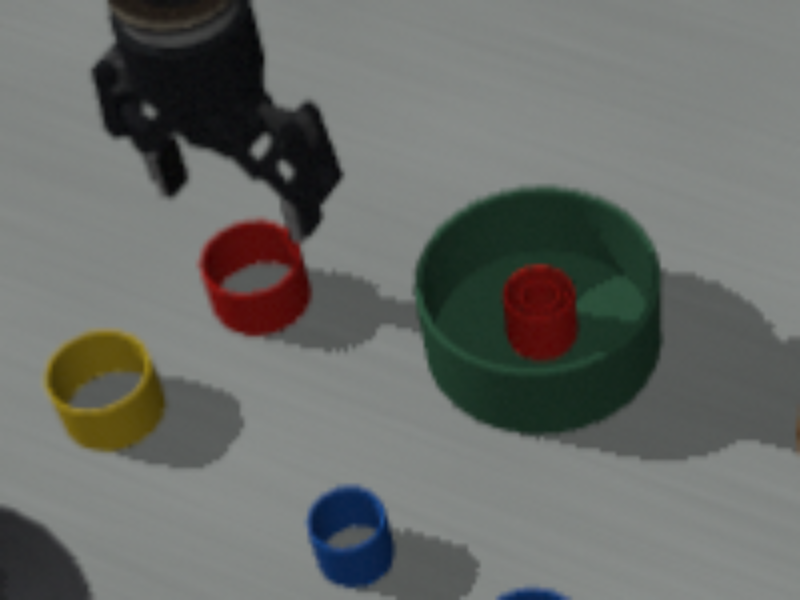

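The medium ring is nested round the small one at crop (540,300), and the gripper hangs over the large red ring at crop (255,275), aligned. I descend and grip.

Emit:
carry_out(
  deltas=[0,0,0.015,0,0,0,0,0,0.035,0,0,0,0,0,0.05,0,0,0,0,0,0.057,0,0,0,0,0,0.0585,0,0,0],
)

```text
time: 18.05
eef_pos: [0.5045, -0.3052, 0.0109]
tcp_rot: [1.0, -0.0, -0.001, -0.0]
contact_force: [0.8, 0.6, 0.9]
opening: 1.003
finger_force: 0.0
```

Emit:
carry_out(
  deltas=[0,0,0,0,0,0,0,0,0,0,0,0,0,0,0,0,0,0,0,0,0,0,0,0,0,0,0,0,0,0],
  grip=0,
)

```text
time: 18.68
eef_pos: [0.5055, -0.306, 0.0127]
tcp_rot: [1.0, -0.0, 0.001, 0.001]
contact_force: [0.5, 0.7, 4.9]
opening: 0.729
finger_force: 33.2
```

Emit:
carry_out(
  deltas=[0,0,-0.015,0,0,0,0,0,-0.045,0,0,0,0,0,-0.08,0,0,0,0,0,-0.107,0,0,0,0,0,-0.119,0,0,0],
)

```text
time: 19.3
eef_pos: [0.5053, -0.3058, 0.133]
tcp_rot: [1.0, 0.0, 0.001, 0.001]
contact_force: [-0.0, -1.5, -0.9]
opening: 0.727
finger_force: 32.9
```

Emit:
carry_out(
  deltas=[-0.007,-0.03,0,0,0,0,-0.02,-0.085,0,0,0,0,-0.033,-0.14,0,0,0,0,-0.041,-0.172,0,0,0,0,-0.043,-0.1805,0,0,0,0],
)

```text
time: 19.92
eef_pos: [0.4605, -0.1229, 0.1298]
tcp_rot: [1.0, 0.001, -0.001, -0.001]
contact_force: [-0.5, -0.1, -0.4]
opening: 0.731
finger_force: 33.0
```

Emit:
carry_out(
  deltas=[0,0,0.01,0,0,0,0,0,0.03,0,0,0,0,0,0.05,0,0,0,0,0,0.06,0,0,0,0,0,0.06,0,0,0],
)

```text
time: 20.55
eef_pos: [0.4613, -0.1254, 0.0697]
tcp_rot: [1.0, -0.001, -0.001, -0.0]
contact_force: [-0.6, -0.6, -0.3]
opening: 0.729
finger_force: 33.0
```

Emit:
carry_out(
  deltas=[0,0,0,0,0,0,0,0,0,0,0,0],
)

```text
time: 20.8
eef_pos: [0.4625, -0.1253, 0.0717]
tcp_rot: [1.0, -0.0, 0.001, 0.0]
contact_force: [-0.4, -0.7, -0.3]
opening: 0.727
finger_force: 33.0
```

Emit:
carry_out(
  deltas=[0,0,0.012,0,0,0,0,0,0.03,0,0,0,0,0,0.044,0,0,0,0,0,0.052,0,0,0,0,0,0.055,0,0,0],
)

```text
time: 21.42
eef_pos: [0.4613, -0.1246, 0.0166]
tcp_rot: [1.0, 0.0, -0.002, -0.001]
contact_force: [-10.9, 4.6, 24.8]
opening: 0.727
finger_force: 35.4
```

Emit:
carry_out(
  deltas=[0,0,0,0,0,0,0,0,0,0,0,0],
)

```text
time: 21.68
eef_pos: [0.4616, -0.1248, 0.0167]
tcp_rot: [1.0, 0.0, -0.001, -0.0]
contact_force: [-3.4, 2.5, 7.5]
opening: 0.729
finger_force: 33.8
```

Emit:
carry_out(
  deltas=[0,0,0,0,0,0,0,0,0,0,0,0,0,0,0,0,0,0,0,0,0,0,0,0],
  grip=92,
)

```text
time: 22.18
eef_pos: [0.4619, -0.125, 0.0158]
tcp_rot: [1.0, 0.0, 0.0, 0.0]
contact_force: [0.5, -0.2, -0.4]
opening: 0.917
finger_force: 0.0
```

Emit:
carry_out(
  deltas=[0,0,-0.015,0,0,0,0,0,-0.045,0,0,0,0,0,-0.08,0,0,0,0,0,-0.105,0,0,0,0,0,-0.115,0,0,0],
)

```text
time: 22.8
eef_pos: [0.463, -0.1255, 0.1336]
tcp_rot: [1.0, 0.0, 0.002, 0.001]
contact_force: [-0.1, -0.0, 0.4]
opening: 0.914
finger_force: 0.0
```

Run:
```python
from h import *
for c,px,bx in(("top",(273,243),(238,208,310,280)),("scene",(383,194),(345,170,420,230))):
    p,d=ctrl.read_camera(c);C=cloud(c,d)
    if c=="scene": cv2.imwrite("pics/v4.png",cv2.resize(p[90:240,200:440],(800,500))[:,:,::-1])
    else: z=np.load("top0.npz");p,d=z["p"],z["d"];C=cloud(c,d)
    x0,y0,x1,y1=bx;P=C[y0:y1,x0:x1].reshape(-1,3);I=p[y0:y1,x0:x1].reshape(-1,3)
    h=cv2.cvtColor(I[None],cv2.COLOR_RGB2HSV)[0]
    k=P[(P[:,2]>.036)&(P[:,2]<.055)];b=P[(P[:,2]>.006)&(P[:,2]<.022)&(h[:,1]>70)&(h[:,0]<25)]
    print(c,"knob",len(k),((k.max(0)+k.min(0))/2).round(4),np.ptp(k,0).round(3),"board",((b.max(0)+b.min(0))/2).round(4),np.ptp(b,0).round(3),np.median(b[:,2]))
p,d=ctrl.read_camera("scene");C=cloud("scene",d)
for col in("red","green","blue"):
  for b,s,ce in blobs(mask(p,col)):
    P=C[b&(d>0)];z0=np.percentile(P[:,2],95);T=P[P[:,2]>z0-.006]
    print(col,ce.round(),s[4],"ztop",z0.round(3),"mid",((T.max(0)+T.min(0))/2).round(4),"size",np.ptp(T,0).round(3))
```

```text
top knob 94 [0.4451 0.1229 0.0432] [0.026 0.026 0.011] board [0.446  0.1245 0.0153] [0.157 0.156 0.013] 0.015025537645806795
scene knob 108 [0.4436 0.1244 0.0422] [0.032 0.027 0.012] board [0.4436 0.1241 0.0146] [0.157 0.157 0.015] 0.014556022961423078
red [285. 167.] 581 ztop 0.046 mid [ 0.4609 -0.1254  0.0439] size [0.063 0.064 0.008]
green [284. 167.] 2302 ztop 0.062 mid [ 0.4643 -0.1227  0.0615] size [0.147 0.147 0.011]
blue [637.  20.] 34 ztop 0.164 mid [-0.3657  0.625   0.1627] size [0.011 0.005 0.009]
blue [237. 224.] 344 ztop 0.04 mid [ 0.6504 -0.1538  0.0388] size [0.043 0.044 0.009]
blue [283. 253.] 504 ztop 0.04 mid [ 0.6776 -0.0241  0.0386] size [0.061 0.062 0.008]
```

View pics/v4.png

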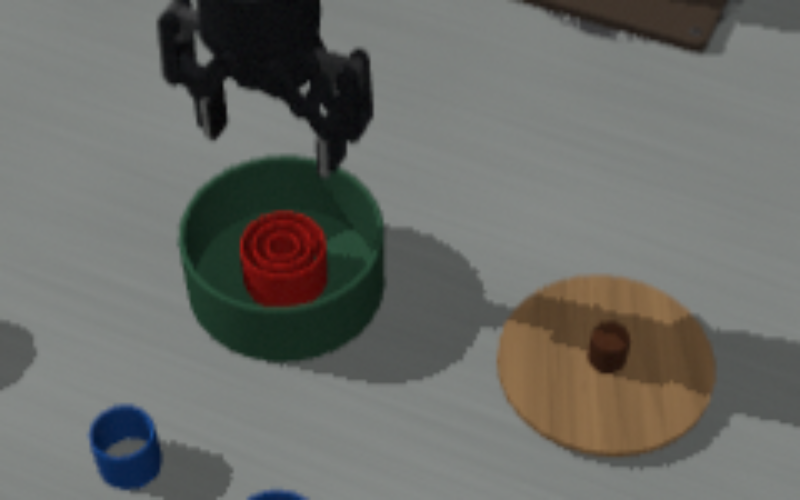

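All three red rings are nested at crop (284,250), and the lid knob is at crop (608,345), position (0.4447, 0.124). I fetch the lid.

Emit:
carry_out(
  deltas=[-0.002,-0.03,0,0,0,0,-0.006,-0.085,0,0,0,0,-0.01,-0.145,0,0,0,0,-0.014,-0.2,0,0,0,0,-0.0168,-0.24,0,0,0,0],
  grip=100,
  grip_force=45,
)

```text
time: 23.58
eef_pos: [0.4434, 0.1171, 0.1292]
tcp_rot: [1.0, 0.001, -0.002, -0.0]
contact_force: [0.3, -0.1, 0.8]
opening: 1.002
finger_force: 0.0
```

Emit:
carry_out(
  deltas=[-0.0007,-0.009,0.015,0,0,0,-0.0007,-0.009,0.04,0,0,0,-0.0007,-0.009,0.06,0,0,0,-0.0007,-0.009,0.07,0,0,0,-0.0007,-0.009,0.07,0,0,0],
)

```text
time: 24.2
eef_pos: [0.4433, 0.1234, 0.0593]
tcp_rot: [1.0, -0.0, -0.002, 0.0]
contact_force: [0.0, 0.7, 1.1]
opening: 0.998
finger_force: 0.0
```

Emit:
carry_out(
  deltas=[0,0,0,0,0,0,0,0,0,0,0,0],
)

```text
time: 24.45
eef_pos: [0.4451, 0.124, 0.0617]
tcp_rot: [1.0, -0.0, 0.001, -0.0]
contact_force: [0.4, -0.8, -0.4]
opening: 1.001
finger_force: 0.0
```

Emit:
carry_out(
  deltas=[0,0,0.008,0,0,0,0,0,0.02,0,0,0,0,0,0.032,0,0,0,0,0,0.039,0,0,0,0,0,0.04,0,0,0],
)

```text
time: 25.08
eef_pos: [0.4437, 0.1241, 0.0199]
tcp_rot: [1.0, 0.0, -0.001, 0.0]
contact_force: [0.8, 0.0, 0.5]
opening: 1.004
finger_force: 0.0
```

Emit:
carry_out(
  deltas=[0,0,0,0,0,0,0,0,0,0,0,0,0,0,0,0,0,0,0,0,0,0,0,0,0,0,0,0,0,0],
  grip=0,
)

```text
time: 25.7
eef_pos: [0.4448, 0.1242, 0.0214]
tcp_rot: [1.0, -0.0, 0.001, -0.0]
contact_force: [-0.0, 0.8, 3.6]
opening: 0.312
finger_force: 44.6
```

Emit:
carry_out(
  deltas=[0,0,0,0,0,0,0,0,0,0,0,0,0,0,0,0,0,0],
)

```text
time: 26.08
eef_pos: [0.4449, 0.1242, 0.0214]
tcp_rot: [1.0, -0.0, 0.0, -0.0]
contact_force: [-1.7, 0.8, 5.0]
opening: 0.311
finger_force: 44.7
```

Emit:
carry_out(
  deltas=[0,0,-0.01,0,0,0,0,0,-0.035,0,0,0,0,0,-0.07,0,0,0,0,0,-0.1,0,0,0,0,0,-0.11,0,0,0],
)

```text
time: 26.7
eef_pos: [0.445, 0.124, 0.1324]
tcp_rot: [1.0, 0.0, 0.001, 0.0]
contact_force: [0.4, 0.5, -3.4]
opening: 0.31
finger_force: 44.7
```

Emit:
carry_out(
  deltas=[0.001,0.015,0,0,0,0,0.004,0.05,0,0,0,0,0.0075,0.095,0,0,0,0,0.011,0.14,0,0,0,0,0.0145,0.185,0,0,0,0],
)

```text
time: 27.32
eef_pos: [0.4571, -0.0627, 0.1286]
tcp_rot: [1.0, -0.0, -0.002, -0.001]
contact_force: [0.5, 0.2, -3.9]
opening: 0.305
finger_force: 44.8
```

Emit:
carry_out(
  deltas=[0.0027,0.035,0,0,0,0,0.0043,0.056,0,0,0,0,0.0047,0.0627,0,0,0,0,0.0047,0.0627,0,0,0,0,0.0047,0.0627,0,0,0,0],
)

```text
time: 27.95
eef_pos: [0.463, -0.1228, 0.1302]
tcp_rot: [1.0, 0.0, -0.001, -0.0]
contact_force: [0.4, 0.4, -2.3]
opening: 0.309
finger_force: 44.8
```

Run:
```python
from h import *
for c in("scene","top"):
    p,d=ctrl.read_camera(c);C=cloud(c,d)
    if c=="scene": cv2.imwrite("pics/v5.png",cv2.resize(p[70:220,200:400],(800,600))[:,:,::-1])
    h=cv2.cvtColor(p,cv2.COLOR_RGB2HSV);z=C[...,2]
    b=C[(z>.10)&(z<.14)&(h[...,0]<25)&(h[...,1]>70)&(abs(C[...,0]-.46)<.1)&(abs(C[...,1]+.12)<.1)]
    A=np.c_[b[:,:2],np.ones(len(b))];k=np.linalg.lstsq(A,b[:,2],rcond=None)[0]
    print(c,len(b),((b.max(0)+b.min(0))/2).round(4),np.ptp(b,0).round(3),"slope",k.round(4),np.median(b[:,2]))
print(ctrl.get_state()["eef_pos"])
```

```text
scene 2194 [ 0.4631 -0.1227  0.1267] [0.155 0.158 0.026] slope [-0.0093 -0.0022  0.1274] 0.12317211042154058
top 441 [ 0.4839 -0.1195  0.1243] [0.109 0.15  0.012] slope [ 0.0057 -0.0009  0.1211] 0.12394899466581101
[ 0.46335772 -0.12278119  0.13058217]
```

View pics/v5.png

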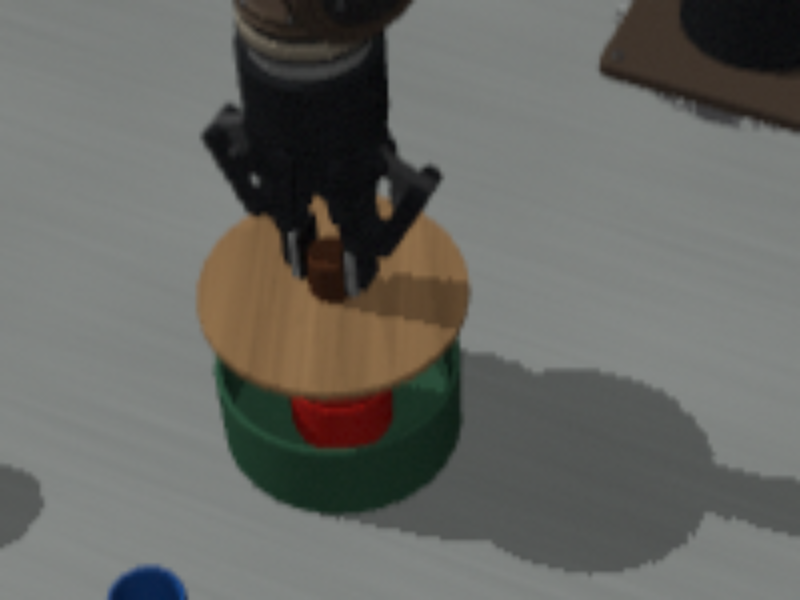

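The lid is level and centred over the tin, at crop (333,295) against the tin at (340,400). I lower it.

Emit:
carry_out(
  deltas=[0,0.001,0.01,0,0,0,0,0.001,0.025,0,0,0,0,0.001,0.038,0,0,0,0,0.001,0.046,0,0,0,0,0.001,0.051,0,0,0],
)

```text
time: 28.68
eef_pos: [0.4633, -0.1245, 0.0789]
tcp_rot: [1.0, -0.0, -0.001, -0.0]
contact_force: [-0.2, 0.1, -2.3]
opening: 0.307
finger_force: 44.8
```

Emit:
carry_out(
  deltas=[0,0,0.002,0,0,0,0,0,0.004,0,0,0,0,0,0.0045,0,0,0,0,0,0.0045,0,0,0],
)

```text
time: 29.18
eef_pos: [0.4637, -0.1247, 0.0756]
tcp_rot: [1.0, -0.0, 0.0, 0.0]
contact_force: [-0.0, -1.0, -2.2]
opening: 0.307
finger_force: 44.9
```

Still hanging (-2.2 N), so I go a touch further, then release.

Emit:
carry_out(
  deltas=[0,0,0.001,0,0,0,0,0,0.0015,0,0,0,0,0,0.0015,0,0,0],
)

```text
time: 29.55
eef_pos: [0.4638, -0.1248, 0.0754]
tcp_rot: [1.0, 0.0, -0.0, 0.0]
contact_force: [-4.3, 1.8, 6.3]
opening: 0.307
finger_force: 45.8
```

Emit:
carry_out(
  deltas=[0,0,0,0,0,0,0,0,0,0,0,0,0,0,0,0,0,0,0,0,0,0,0,0,0,0,0,0,0,0],
  grip=90,
)

```text
time: 30.18
eef_pos: [0.4635, -0.1246, 0.0738]
tcp_rot: [1.0, -0.0, -0.0, -0.0]
contact_force: [-0.5, 0.1, 0.4]
opening: 0.903
finger_force: 0.0
```

Emit:
carry_out(
  deltas=[0,0,-0.015,0,0,0,0,0,-0.045,0,0,0,0,0,-0.08,0,0,0,0,0,-0.12,0,0,0,0,0,-0.14,0,0,0],
)

```text
time: 30.8
eef_pos: [0.4647, -0.1251, 0.2179]
tcp_rot: [1.0, 0.0, 0.002, 0.001]
contact_force: [0.6, -0.2, 0.1]
opening: 0.899
finger_force: 0.0
```

Run:
```python
from h import *
for c in("scene","top"):
    p,d=ctrl.read_camera(c);C=cloud(c,d)
    if c=="scene": cv2.imwrite("pics/v6.png",cv2.resize(p[70:300,150:490],(800,541))[:,:,::-1])
    h=cv2.cvtColor(p,cv2.COLOR_RGB2HSV);z=C[...,2]
    near=(abs(C[...,0]-.46)<.1)&(abs(C[...,1]+.12)<.1)
    b=C[(z>.055)&(z<.08)&(h[...,0]<25)&(h[...,1]>70)&near]
    t=C[(z>.086)&(z<.105)&near]
    A=np.c_[b[:,:2],np.ones(len(b))];k=np.linalg.lstsq(A,b[:,2],rcond=None)[0]
    print(c,len(b),((b.max(0)+b.min(0))/2).round(4),np.ptp(b,0).round(3),"slope",k.round(4),"med z",np.median(b[:,2]),"knob top",np.percentile(t[:,2],80) if len(t) else None)
print(ctrl.get_state()["eef_pos"])
```

```text
scene 2479 [ 0.4624 -0.1247  0.0674] [0.157 0.157 0.024] slope [-0.0062 -0.0026  0.0709] med z 0.06836378776542512 knob top 0.09907515838763663
top 498 [ 0.4822 -0.1258  0.0679] [0.118 0.155 0.013] slope [-0.003  -0.0025  0.0705] med z 0.06937499183453755 knob top 0.09702387104420372
[ 0.46531866 -0.12546978  0.21809897]
```

View pics/v6.png

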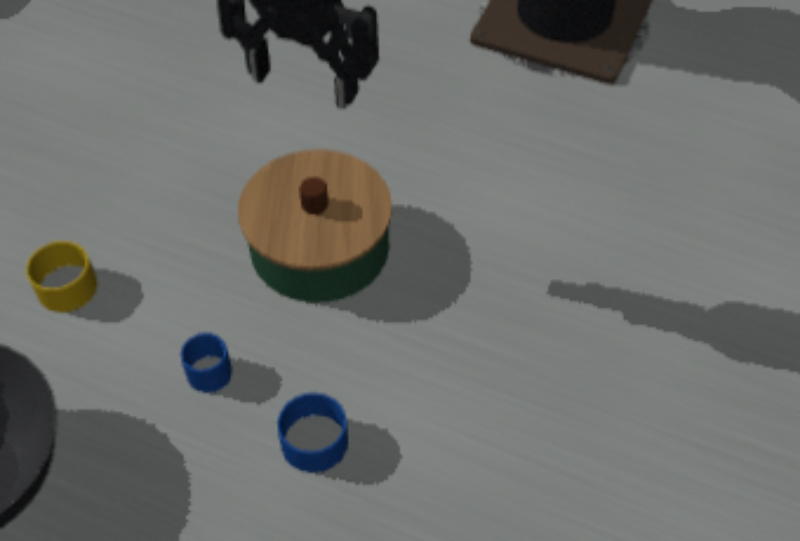

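The lid sits flat and home at crop (315,210), with its board top at 68 mm and level. The blue and yellow rings have not moved, and the arm is clear.

```bash
python3 -c "
from plant import ctrl
print(ctrl.sign_off())"
```

```text
the job is handed in; nothing more can be done
None
```

The three red cutters are nested in the tin in the order asked (small, medium, large), the lid is fully home, the blue and yellow cutters were left where they were, and the job was handed in at about 31 s.

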